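Open the push-and-twist filler cap of the low wax melter

ROBOT

A 7-joint arm with a two-finger parallel gripper is mounted at the origin on a cart in front of the work surface, level with it; the furniture and walls round the work are solid. World frame = base frame: x ahead of the robot, y to its left, z up, the work surface at z = 0. Lengths are in m, angles in rad, forces in N, time in s.
With the tool pointing down it reaches from about 0.35 to 0.775 m from the base axis. Payload 3.1 kg.
Tool frame: the origin (TCP) lies on the centre line of the jaws, within the pads' length; the fingertips stand 25 mm ahead of it and the grasp point (between the pads) lies 6 mm ahead of it; z points along the fingers, y is the line along which they close (so a half turn about z gives the same grasp; the last joint's range is limited). The gripper opens to 85 mm and grips with 20 to 120 N. Pads are 22 mm wide; open, the fingers measure 114 mm over their backs; the gripper's body (76 mm by 85 mm) begins 54 mm behind the grasp point. The pads swing forward as they close: fully open they stand 13 mm farther back than shut.
Start: joints at [-1.165, 0.311, 0.014, 1.512, -0.004, 1.319, -0.027], TCP at [0.238, 0.496, 0.256] pointing down, gripper open.
Joint ranges: [-2.7, 2.7], [-0.3, 1.91], [-1.27, 1.3], [0.12, 2.57], [-1.44, 4.58], [0.2, 2.03], [-3.05, 3.05]. Speed limits (rad/s): [2.79, 2.79, 3.14, 3.14, 3.14, 3.14, 3.14].

INTERFACE

Orientations are given as a unit quaternion [x, y, z, w].
In Python, from bench import readout, optics, workorder gives the robot as it stands.
- The arm moves only by the tool carry_out, never from a script. Its argument "moves" is a list of rows, each a list of 7 numbers: the shift along the tool's x, y, z each as a share of 4 cm, from -1 to 1, then the turn, a rotation vector about the tool's x, y, z each as a share of 5 degrees, from -1 to 1, then the gripper command: -1 is shut, 1 is fully open, values between are in proportion. A call has 1 to 20 rows; each row shifts and turns the commanded pose from where the row before left it, along the tool's axes as they then stand; what a row does not reach is not made up. A row lasts 1/12 s, in which the tool goes at most 41.7 mm and 7.16 degrees, less where a joint would pass 70% of its speed; a pose out of reach is approached as far as the arm can. A call with a number of a shift or a turn outside -1 to 1 is refused whole. A call with a gripper value outside its range is refused whole. The fingers move at their own pace and stop on an object; "force" is the grip in N (left out, the last holds). Time passes only in rows, so rows that do not move let the fingers close. It gives the time, the measured TCP pose, the force, the opening and the grip force at its end, in the units of the state.
- readout.state(): the state, without advancing time (a new reading comes with each control period).
- optics.capture(name): name is "side" or "top" or "wrist"; returns a dict with "pixels" (400x640x3 uint8, red, green, blue), "depth" (400x640 float32, m along the optical axis (not along the pixel's ray), 0 where there is no reading), "fx", "fy", "cx", "cy" (pixels), "k1" (the pictures are not rectified: a ray, as slopes to the right and down, at radius r is drawn at 1 + k1 r^2 times it, then the intrinsics apply), "rvec" (rotation vector, rad) and "tvec" (3), from world to camera coordinates, as OpenCV has them; the wrist camera has in their place "hand_eye" (4x4, takes a point from camera to tool coordinates, whose origin is the TCP and whose axes are the flange's). Camera axes: x right, y down, z forward; pixel columns grow to the right and rows downward; lengths in m; the calibration is good to about 2 mm. A picture is of the moment at which its call begins: read the wrist's pose just before it.
- workorder.finish_job(): hands the job in; it is judged then, once.
The state is a dict: "time_s": time; "joint_pos": joint angles; "joint_vel": joint speeds; "tau": joint torques, N m; "tool_pos": TCP position; "tool_rot": TCP orientation; "force": force on the tool from outside, world axes, zero at the start; "ft_torque": the same for the moment, N m; "width": opening from 0.0 (shut) to 1.0 (fully open); "finger_force": force on a finger pad.
Only numpy, scipy, OpenCV 4.12 (cv2) and the standard library are available. Lean on these libraries where they do the work, as an engineer would, in place of code of your own. Each camera call takes 0.05 s, during which the arm holds its last target. There are 200 camera calls.

TASK

The low wax melter is to be topped up: push its sprung filler cap down, twist it anticlockwise until it is free, lift it off and stand it upright on its stem in the middle of the round tin lid. Leave the cap of the tall melter shut.

Things in the scene. Friction and masses are not known exactly. Their poses are not given: they have to be found in the camera images.
- low_cap_grip (a point): Low melter's grey cap: 68 mm fluted disc, on top a round grip knob 26 across, 25 mm high. Point: middle of the knob, 12.5 mm above the disc, 40.5 above the stem's foot. x along the raised pointer rib on the disc, z up. Below the disc a 26 mm stem, 22 long, with two lugs. 120-200 g. Locked, it can be neither turned nor lifted; a spring lifts it with 5 N (10 N fully down). Clockwise is blocked.
- low_neck (a point): Centre of the rim of the low melter's filler neck (56 mm across), 100 mm above the table; the locked cap's grip point is 28.5 mm above it. x: where the rib points when locked. To free the cap hold it pushed down 6 to 10 mm (best 8, stop at 10), turn it anticlockwise from above 0.95 to 1.4 rad (best 1.2, stop near 1.45), then lift straight up: it springs up 6 mm, and is out after 16 mm.
- tall_cap_grip (a point): The same point and axes on the like cap of the tall melter, left shut; its neck rim is 160 mm above the table. Both melters are upright aluminium drums 104 mm across, fixed to the table, with a black base, a small brass drain tap low on one side and the capped neck on top; steel pips on the drum's top mark where the rib points when locked and when free.
- tray: Round silver-grey tin lid lying on the table, rim up, 140 mm across, 16 mm high, holding a flat, firm layer of wax whose top is 7 mm above the underside; loose, 150 g. Origin at the centre of its underside; z up.
Things that resemble listed ones, but are neither listed nor needed, are in the scene too. What is shaped like the part that bears low_cap_grip but green is not meant.

How it is judged:
By the outcome, as a careful person would: the job done as asked, in the order asked, and still so for the second after the job is handed in, with the robot touching nothing.
It also fails if it takes over 54 s, if anything falls off the work surface, if the arm or the gripper's body presses on something with over 40 N, if the wrist force passes 120 N, or if a joint passes its speed limit or range.

## Working session

There is one attempt and no reset: what is moved stays moved. The work goes in short steps, Python scripts to look and compute and a tool call to move; the robot and the scene stay as the last step left them, time stands still between calls to the robot, and variables do not carry over. Pictures are saved under pics/ and viewed, at most 10 in all, crops included, and the job is handed in when it is done.

Besides the shell and the picture viewer there is one more tool, called after "Request:" by a JSON object that holds its "api" and its "payload". carry_out: Moves the arm, as the interface text tells. Its arguments: {"type":"object","properties":{"moves":{"type":"array","items":{"type":"array","items":{"type":"number","minimum":-1,"maximum":1}}},"force":{"type":"number"}},"required":["moves"]}

```bash
mkdir -p pics; cat > h.py <<'E'
import numpy as np, cv2
from scipy.spatial.transform import Rotation as R
from bench import readout, optics, workorder
def cap(n):
    s=readout.state(); c=optics.capture(n); c['s']=s
    np.save(f'pics/{n}.npy',c,allow_pickle=True); return c
def load(n): return np.load(f'pics/{n}.npy',allow_pickle=True).item()
def T(c):
    M=np.eye(4)
    if 'hand_eye' in c:
        M[:3,:3]=R.from_quat(c['s']['tool_rot']).as_matrix(); M[:3,3]=c['s']['tool_pos']; return M@c['hand_eye']
    M[:3,:3]=R.from_rotvec(np.ravel(c['rvec'])).as_matrix(); M[:3,3]=np.ravel(c['tvec']); return np.linalg.inv(M)
def rays(c,uv):
    K=np.array([[c['fx'],0,c['cx']],[0,c['fy'],c['cy']],[0,0,1.]])
    p=cv2.undistortPoints(np.array(uv,float).reshape(-1,1,2),K,np.array([c['k1'],0,0,0.]))[:,0]
    return np.c_[p,np.ones(len(p))]
def atz(c,uv,z):
    M=T(c); d=rays(c,uv)@M[:3,:3].T; o=M[:3,3]; return o+d*((z-o[2])/d[:,2])[:,None]
def cloud(c):
    v,u=np.mgrid[:400,:640]; r=rays(c,np.stack([u,v],-1).reshape(-1,2)); d=c['depth'].reshape(-1,1)
    M=T(c); return ((r*d)@M[:3,:3].T+M[:3,3]).reshape(400,640,3)
def save(c,name,box=None,k=1):
    im=c['pixels'][...,::-1]
    if box: im=im[box[1]:box[3],box[0]:box[2]]
    cv2.imwrite('pics/'+name,cv2.resize(im,None,fx=k,fy=k,interpolation=cv2.INTER_CUBIC))
E
python3 - <<'E'
from h import *
a=cap('top');b=cap('side');save(a,'t1.png');save(b,'s1.png')
s=readout.state();print(s)
for c in(a,b):print(T(c).round(3),c['fx'],c['k1'])
E
```

```text
{'time_s': 0.1, 'joint_pos': array([-1.16467431,  0.31166543,  0.01397668,  1.51287471, -0.00440427,
        1.31919482, -0.02720012]), 'joint_vel': array([ 1.88918402e-04, -1.43033173e-03, -2.85054313e-05, -3.83235248e-03,
       -3.03568171e-03,  1.20583650e-03,  6.34384904e-04]), 'tau': array([ 9.13271324e-04, -3.80850756e+01,  1.46808196e-01, -2.31239909e+01,
        1.23836604e-02,  8.13314226e-03, -2.56143778e-05]), 'tool_pos': array([0.2378732 , 0.49524622, 0.25532764]), 'tool_rot': array([ 2.22000227e-01,  9.75046042e-01, -1.03755764e-03, -1.95270107e-04]), 'force': array([-0.19067186,  0.28738036,  0.6029444 ]), 'ft_torque': array([-0.04023207,  0.00372894,  0.04039134]), 'finger_force': 0.0, 'width': 1.0022203939387524}
[[ 0.022 -0.987  0.16   0.272]
 [-1.    -0.023 -0.004  0.132]
 [ 0.007 -0.16  -0.987  1.792]
 [ 0.     0.     0.     1.   ]] 517.3902227746737 -0.0911858614273765
[[ 0.853 -0.347  0.389 -0.073]
 [-0.521 -0.587  0.619 -0.816]
 [ 0.013 -0.731 -0.682  1.169]
 [ 0.     0.     0.     1.   ]] 440.24422683040245 -0.10340075607324602
```

View pics/t1.png

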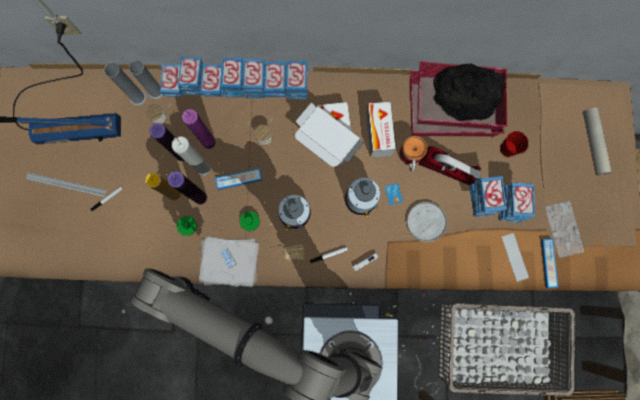

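View pics/s1.png

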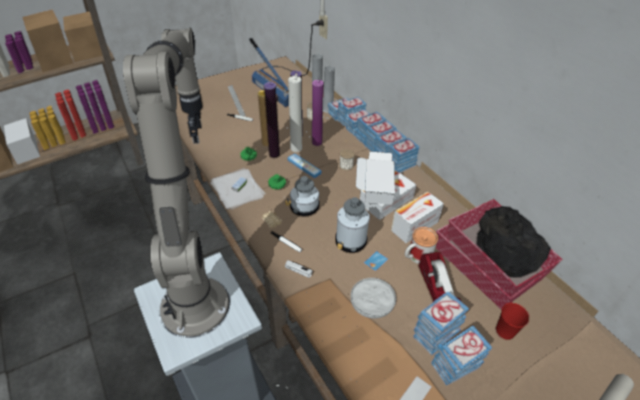

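Top view: melters at about (294,209) and (363,195), the round tin at (426,221). In the side view the right-hand melter is the taller. I'll check the heights with depth.

```bash
python3 - <<'E'
from h import *
c=load('top');P=cloud(c)
for n,(u,v) in dict(A=(294,209),B=(363,195),tray=(426,221)).items():
    w=P[v-28:v+29,u-28:u+29].reshape(-1,3); z=w[:,2]
    print(n,'max z',np.percentile(z,[50,90,99,99.8]).round(3))
    for lo in np.arange(0,.22,.01):
        m=(z>lo)&(z<=lo+.01)
        if m.sum()>15: q=w[m]; print(' ',lo.round(2),m.sum(),q.mean(0).round(3),(np.percentile(q,2,0)[:2]).round(3),np.percentile(q,98,0)[:2].round(3))
save(c,'t2.png',(260,160,460,260),4)
E
```

```text
A max z [0.001 0.107 0.139 0.147]
  0.0 936 [0.522 0.202 0.003] [0.422 0.107] [0.615 0.299]
  0.01 47 [0.482 0.198 0.014] [0.423 0.116] [0.583 0.297]
  0.02 35 [0.468 0.186 0.024] [0.45 0.15] [0.507 0.246]
  0.03 24 [0.455 0.204 0.035] [0.441 0.161] [0.478 0.231]
  0.05 20 [0.485 0.205 0.057] [0.447 0.152] [0.55  0.254]
  0.06 298 [0.501 0.201 0.066] [0.456 0.153] [0.557 0.252]
  0.07 118 [0.504 0.199 0.072] [0.462 0.153] [0.554 0.25 ]
  0.1 52 [0.508 0.205 0.108] [0.474 0.173] [0.541 0.235]
  0.11 206 [0.505 0.201 0.114] [0.477 0.172] [0.536 0.234]
  0.12 32 [0.506 0.206 0.123] [0.485 0.177] [0.532 0.232]
  0.13 32 [0.509 0.201 0.137] [0.499 0.191] [0.52  0.214]
  0.14 21 [0.505 0.205 0.143] [0.496 0.193] [0.518 0.213]
B max z [0.002 0.17  0.2   1.792]
  0.0 886 [ 0.578 -0.038  0.003] [ 0.476 -0.136] [0.673 0.06 ]
  0.01 54 [ 0.548 -0.015  0.014] [ 0.496 -0.127] [0.667 0.04 ]
  0.02 49 [ 0.527 -0.023  0.024] [ 0.497 -0.081] [0.58  0.027]
  0.03 30 [ 0.518 -0.028  0.035] [ 0.493 -0.081] [0.562 0.024]
  0.04 26 [ 0.51  -0.027  0.044] [ 0.496 -0.055] [0.538 0.019]
  0.07 16 [ 0.524 -0.007  0.075] [ 0.508 -0.056] [0.552 0.023]
  0.12 316 [ 0.552 -0.023  0.126] [ 0.51  -0.078] [0.609 0.02 ]
  0.13 117 [ 0.552 -0.022  0.132] [ 0.513 -0.071] [0.607 0.024]
  0.16 57 [ 0.557 -0.024  0.168] [ 0.528 -0.057] [0.592 0.004]
  0.17 232 [ 0.559 -0.027  0.174] [ 0.528 -0.059] [0.59  0.004]
  0.18 18 [ 0.561 -0.028  0.181] [ 0.541 -0.054] [ 0.585 -0.008]
  0.19 34 [ 0.559 -0.027  0.196] [ 0.548 -0.038] [ 0.571 -0.016]
  0.2 23 [ 0.56  -0.027  0.203] [ 0.551 -0.037] [ 0.57  -0.015]
tray max z [0.002 0.011 0.018 1.792]
  0.0 1606 [ 0.487 -0.258  0.004] [ 0.392 -0.355] [ 0.583 -0.164]
  0.01 352 [ 0.484 -0.258  0.013] [ 0.416 -0.327] [ 0.552 -0.191]
```

View pics/t2.png

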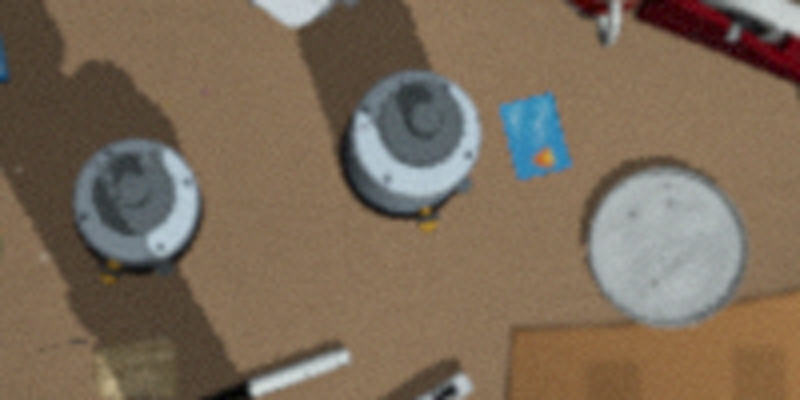

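Low melter A at about (0.506, 0.203): disc 0.115 high, knob top 0.141, as it should be. The tall one is B. The tray is at about (0.484, -0.259). Next I'll move above the low cap.

Request:
{"api": "carry_out", "payload": {"moves": [[-0.76,-0.31,0,0,0,0,1],[-0.76,-0.31,0,0,0,0,1],[-0.76,-0.31,0,0,0,0,1],[-0.76,-0.31,0,0,0,0,1],[-0.76,-0.31,0,0,0,0,1],[-0.76,-0.31,0,0,0,0,1],[-0.76,-0.31,0,0,0,0,1],[-0.76,-0.31,0,0,0,0,1],[-0.76,-0.31,0,0,0,0,1],[-0.76,-0.31,0,0,0,0,1],[-0.76,-0.31,0,0,0,0,1],[-0.76,-0.31,0,0,0,0,1],[0,0,0,0,0,0,1],[0,0,0,0,0,0,1]]}}

```text
time_s: 1.27
tool_pos: [0.5037, 0.2008, 0.2557]
tool_rot: [0.225, 0.974, -0.001, -0.0]
force: [0.3, 0.2, -0.5]
width: 1.0
finger_force: 0.0
```

```bash
python3 - <<'E'
from h import *
c=cap('wrist');print(c['s']['tool_pos'],c['s']['tool_rot'],c['s']['joint_pos'].round(2),c['s']['force']);print(T(c).round(3),c['fx'])
P=cloud(c).reshape(-1,3);z=P[:,2]
for a,b in((.108,.119),(.136,.146)):
    q=P[(z>a)&(z<b)]
    if len(q)>20:
        (x,y),r=cv2.minEnclosingCircle(q[:,:2].astype(np.float32));print(a,len(q),np.median(q,0).round(4),np.percentile(q,1,0).round(4),np.percentile(q,99,0).round(4),x,y,r)
save(c,'w1.png')
E
```

```text
[0.50370529 0.20077012 0.25568491] [ 2.24964963e-01  9.74366470e-01 -8.60231145e-04 -9.09287454e-05] [-0.6   0.3   0.25  1.54 -0.07  1.31  0.77] [ 0.3474954   0.16137266 -0.49024174]
[[ 0.438  0.859  0.263  0.437]
 [ 0.899 -0.418 -0.13   0.233]
 [-0.002  0.294 -0.956  0.372]
 [ 0.     0.     0.     1.   ]] 339.19022667988116
0.108 4749 [0.506  0.2007 0.1147] [ 0.4764 -0.0196  0.1086] [0.5404 0.2329 0.1169] 0.5115216970443726 0.09702982008457184 0.1385570913553238
0.136 947 [0.5083 0.201  0.1397] [0.4967 0.1886 0.1364] [0.5206 0.2126 0.1412] 0.5091263055801392 0.2004179209470749 0.013547437265515327
```

View pics/w1.png

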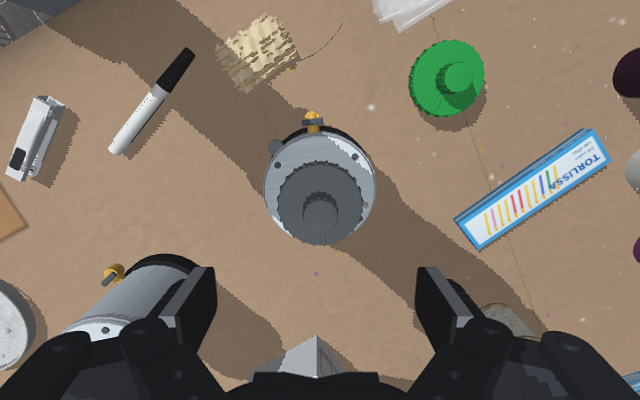

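Wrist view: grey cap centred around (320,205), knob at (320,212), free of obstructions. Knob centre measured at (0.5087, 0.2006) with radius 13.5 mm, which matches. Now I'll centre, descend and grip.

Request:
{"api": "carry_out", "payload": {"moves": [[-0.115,0.05,0,0,0,0,1],[0,0,0.56,0,0,0,1],[0,0,0.56,0,0,0,1],[0,0,0.56,0,0,0,1],[0,0,0.56,0,0,0,1],[0,0,0.56,0,0,0,1],[0,0,0,0,0,0,1],[0,0,0,0,0,0,-1],[0,0,0,0,0,0,-1],[0,0,0,0,0,0,-1],[0,0,0,0,0,0,-1],[0,0,0,0,0,0,-1],[0,0,0,0,0,0,-1],[0,0,0,0,0,0,-1],[0,0,0,0,0,0,-1],[0,0,0,0,0,0,-1],[0,0,0,0,0,0,-1]], "force": 70}}

```text
time_s: 2.73
tool_pos: [0.5081, 0.2034, 0.1448]
tool_rot: [0.222, 0.975, 0.0, 0.001]
force: [-1.2, -0.9, 5.2]
width: 0.277
finger_force: 68.4
```

Request:
{"api": "carry_out", "payload": {"moves": [[0,0,0.05,0,0,0,-1],[0,0,0.05,0,0,0,-1],[0,0,0.05,0,0,0,-1],[0,0,0.05,0,0,0,-1],[0,0,0,0,0,0,-1],[0,0,0,0,0,0,-1],[0,0,0,0,0,0,-1]]}}

```text
time_s: 3.32
tool_pos: [0.5082, 0.2034, 0.1372]
tool_rot: [0.222, 0.975, 0.0, 0.001]
force: [-1.1, -1.7, 7.7]
width: 0.278
finger_force: 68.9
```

Request:
{"api": "carry_out", "payload": {"moves": [[0,0,0.02,0,0,0,-1],[0,0,0,0,0,-0.8,-1],[0,0,0,0,0,-0.8,-1],[0,0,0,0,0,-0.8,-1],[0,0,0,0,0,-0.8,-1],[0,0,0,0,0,-0.8,-1],[0,0,0,0,0,0,-1]]}}

```text
time_s: 3.9
tool_pos: [0.5089, 0.2042, 0.1369]
tool_rot: [0.048, 0.999, 0.001, 0.002]
force: [-0.3, -1.8, 7.8]
width: 0.27
finger_force: 69.0
```

```bash
python3 - <<'E'
from h import *
s=readout.state();print(s['ft_torque'],s['force'],s['joint_pos'].round(2),R.from_quat(s['tool_rot']).as_matrix()[:,0],s['tool_pos'])
c=cap('wrist');save(c,'w2.png')
E
```

```text
[-0.12362683  0.03268309  0.0207153 ] [-0.27507759 -1.76055542  7.78223312] [-0.54  0.4   0.16  1.7  -0.07  1.04  1.13] [-0.99535638  0.09620588 -0.00317799] [0.50891426 0.20422701 0.13692561]
```

View pics/w2.png

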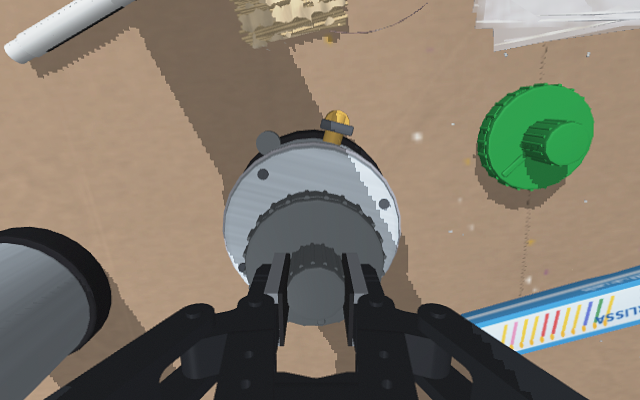

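Wrist view: pads hold the knob at (318,295) and the pips are visible. Next check the disc's depth.

```bash
python3 - <<'E'
from h import *
c=load('wrist');P=cloud(c)
for u,v in((300,225),(320,220),(345,225),(265,255),(370,255),(318,295),(310,165)):print(u,v,np.median(P[v-3:v+4,u-3:u+4].reshape(-1,3),0).round(4))
E
```

```text
300 225 [0.4882 0.198  0.1057]
320 220 [0.4869 0.2073 0.1053]
345 225 [0.4905 0.2186 0.1052]
265 255 [0.5017 0.1798 0.1058]
370 255 [0.5067 0.2295 0.1049]
318 295 [0.5103 0.204  0.1305]
310 165 [0.4674 0.2041 0.0688]
```

Request:
{"api": "carry_out", "payload": {"moves": [[0,0,-0.02,0,0,-0.81,-1],[0,0,0,0,0,-0.81,-1],[0,0,0,0,0,-0.81,-1],[0,0,0,0,0,-0.81,-1],[0,0,0,0,0,-0.81,-1],[0,0,0,0,0,-0.81,-1],[0,0,0,0,0,-0.81,-1],[0,0,0,0,0,-0.81,-1],[0,0,0,0,0,-0.81,-1],[0,0,0,0,0,-0.81,-1],[0,0,0,0,0,-0.81,-1],[0,0,0,0,0,-0.81,-1],[0,0,0,0,0,0,-1],[0,0,0,0,0,0,-1]]}}

```text
time_s: 5.12
tool_pos: [0.5086, 0.2037, 0.1375]
tool_rot: [-0.366, 0.931, -0.0, 0.001]
force: [-0.3, -1.7, 7.9]
width: 0.277
finger_force: 68.9
```

```bash
python3 - <<'E'
from h import *
s=readout.state();print(s['ft_torque'],s['force'],s['joint_pos'].round(2),s['tool_pos']);print(R.from_quat(s['tool_rot']).as_matrix().round(3))
c=cap('wrist');save(c,'w3.png',(160,120,480,360),2)
E
```

```text
[-0.33016753  0.13699817  0.02547526] [-0.32503268 -1.68509153  7.8755241 ] [-0.41  0.4  -0.01  1.69  0.    1.05  1.9 ] [0.50856271 0.20366947 0.13748382]
[[-0.732 -0.681  0.002]
 [-0.681  0.732  0.001]
 [-0.002 -0.001 -1.   ]]
```

View pics/w3.png

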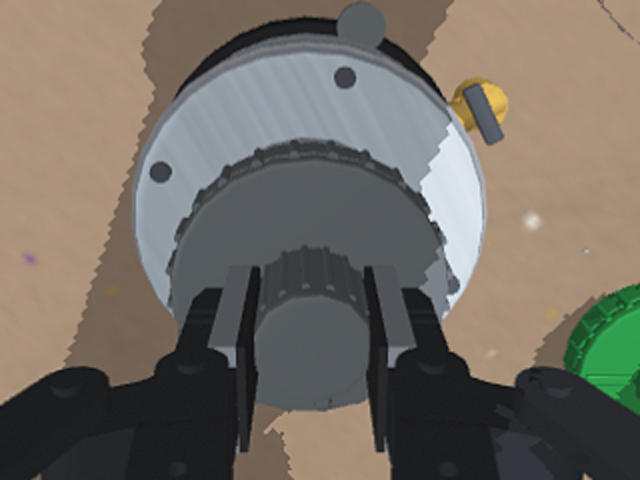

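Pads still hold the knob and the rib stays hidden behind the gripper, so the cap turned along with it (68.6°). Now I'll lift.

Request:
{"api": "carry_out", "payload": {"moves": [[0,0,-0.08,0,0,0,-1],[0,0,-0.08,0,0,0,-1],[0,0,-0.08,0,0,0,-1],[0,0,-0.08,0,0,0,-1],[0,0,0,0,0,0,-1]]}}

```text
time_s: 5.58
tool_pos: [0.5081, 0.2036, 0.1495]
tool_rot: [-0.366, 0.931, -0.0, 0.001]
force: [1.5, -1.9, 2.1]
width: 0.275
finger_force: 68.5
```

Request:
{"api": "carry_out", "payload": {"moves": [[0,0,-0.1,0,0,0,-1],[0,0,-0.1,0,0,0,-1],[0,0,-0.1,0,0,0,-1],[0,0,-0.1,0,0,0,-1],[0,0,-0.1,0,0,0,-1],[0,0,-0.3,0,0,0,-1],[0,0,-0.4,0,0,0,-1],[0,0,-0.5,0,0,0,-1],[0,0,-0.5,0,0,0,-1],[0,0,-0.5,0,0,0,-1],[0,0,-0.5,0,0,0,-1],[0,0,-0.5,0,0,0,-1],[0,0,-0.4,0,0,0,-1],[0,0,-0.2,0,0,0,-1],[0,0,0,0,0,0,-1],[0,0,0,0,0,0,-1]]}}

```text
time_s: 6.92
tool_pos: [0.5073, 0.2036, 0.3207]
tool_rot: [-0.366, 0.931, 0.0, -0.0]
force: [-0.2, -0.4, -1.3]
width: 0.276
finger_force: 68.6
```

```bash
python3 - <<'E'
from h import *
s=readout.state();print(s['tool_pos'],s['force'],s['joint_pos'].round(2))
m=R.from_quat(s['tool_rot']).as_matrix();print(m.round(3))
b=cap('top');P=cloud(b)
im=b['pixels']
# tray rim
X=P.reshape(-1,3);k=(abs(X[:,0]-.484)<.09)&(abs(X[:,1]+.259)<.09)&(X[:,2]>.009)&(X[:,2]<.03)
print(cv2.minEnclosingCircle(X[k][:,:2].astype(np.float32)), k.sum(), np.percentile(X[k],[1,99],0).round(4))
x=np.array([.484,-.259]);print(m[:2,:2].T@(x-s['tool_pos'][:2]))
c=cap('side');save(c,'s2.png',(200,80,440,320),2.4)
E
```

```text
[0.50732792 0.20358482 0.32072478] [-0.15474566 -0.37181052 -1.25777522] [-0.41  0.28 -0.    1.4   0.    1.47  1.91]
[[-0.732 -0.681 -0.   ]
 [-0.681  0.732 -0.   ]
 [ 0.     0.    -1.   ]]
((0.4996783137321472, -0.246810644865036), 0.10239454358816147) 443 [[ 0.4158 -0.3268  0.0091]
 [ 0.5595 -0.1897  0.0222]]
[ 0.33229545 -0.32265871]
```

View pics/s2.png

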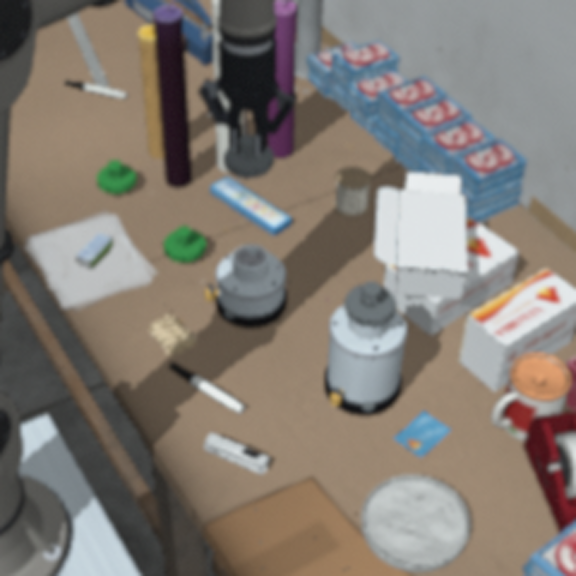

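The cap is held clear of the open neck, and the other melter's cap is shut. Unwind the wrist 45° first to keep joint 7 in range, then travel.

Request:
{"api": "carry_out", "payload": {"moves": [[0,0,0,0,0,0.9,-1],[0,0,0,0,0,0.9,-1],[0,0,0,0,0,0.9,-1],[0,0,0,0,0,0.9,-1],[0,0,0,0,0,0.9,-1],[0,0,0,0,0,0.9,-1],[0,0,0,0,0,0.9,-1],[0,0,0,0,0,0.9,-1],[0,0,0,0,0,0.9,-1],[0,0,0,0,0,0.9,-1],[0,0,0,0,0,0,-1]]}}

```text
time_s: 7.93
tool_pos: [0.5069, 0.2033, 0.3196]
tool_rot: [0.019, 1.0, -0.001, -0.001]
force: [-0.5, 0.4, -1.2]
width: 0.275
finger_force: 68.6
```

Request:
{"api": "carry_out", "payload": {"moves": [[0,-0.3,0,0,0,0,-1],[0.05,-0.6,0,0,0,0,-1],[0.05,-0.6,0,0,0,0,-1],[0.05,-0.6,0,0,0,0,-1],[0.05,-0.6,0,0,0,0,-1],[0.05,-0.6,0,0,0,0,-1],[0.05,-0.6,0,0,0,0,-1],[0.05,-0.6,0,0,0,0,-1],[0,-0.6,0,0,0,0,-1],[0,-0.6,0,0,0,0,-1],[0,-0.6,0,0,0,0,-1],[0,-0.6,0,0,0,0,-1],[0,-0.6,0,0,0,0,-1],[0,-0.6,0,0,0,0,-1],[0,-0.6,0,0,0,0,-1],[0,-0.6,0,0,0,0,-1],[0,-0.6,0,0,0,0,-1],[0,-0.6,0,0,0,0,-1],[0,-0.4,0,0,0,0,-1],[0,0,0,0,0,0,-1]]}}

```text
time_s: 9.6
tool_pos: [0.4752, -0.2377, 0.3206]
tool_rot: [0.022, 1.0, -0.002, -0.001]
force: [-0.7, -0.7, -1.4]
width: 0.28
finger_force: 68.8
```

```bash
python3 - <<'E'
from h import *
c=cap('wrist');s=c['s'];print(s['tool_pos'],s['force'],s['joint_pos'].round(2))
print(R.from_quat(s['tool_rot']).as_matrix().round(3))
X=cloud(c).reshape(-1,3);k=(abs(X[:,0]-.484)<.1)&(abs(X[:,1]+.259)<.1)&(X[:,2]>.012)&(X[:,2]<.02)
q=X[k][:,:2];print(len(q),np.percentile(X[k],[1,50,99],0).round(4))
save(c,'w4.png')
E
```

```text
[ 0.47517778 -0.23774679  0.32059248] [-0.71355282 -0.6972387  -1.42900862] [ 0.1   0.25  0.42  1.45 -0.1   1.46  2.05]
[[-0.999  0.043 -0.002]
 [ 0.043  0.999 -0.004]
 [ 0.002 -0.004 -1.   ]]
558 [[ 0.4158 -0.3299  0.0126]
 [ 0.4517 -0.2685  0.0148]
 [ 0.5316 -0.1922  0.0169]]
```

View pics/w4.png

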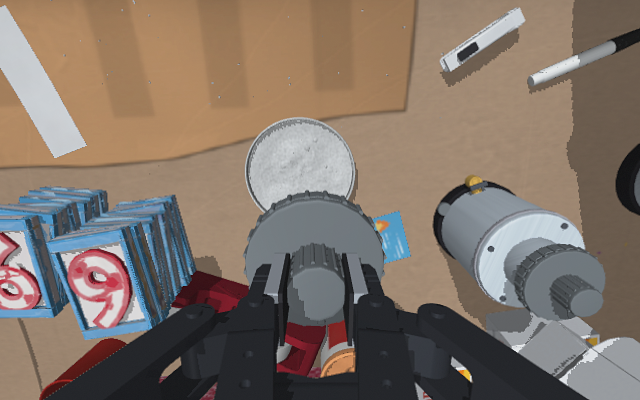

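Tray seen at about (300,170), partly behind the cap. The cap is still upright in the pads. I'll fit the rim circle (r≈69 mm).

```bash
python3 - <<'E'
from h import *
from scipy.optimize import least_squares
for n in('wrist','top'):
    X=cloud(load(n)).reshape(-1,3);k=(np.hypot(X[:,0]-.484,X[:,1]+.259)<.08)&(X[:,2]>.0125)&(X[:,2]<.02)
    q=X[k][:,:2];q=q[np.hypot(*(q-[.484,-.259]).T)>.055]
    f=least_squares(lambda p:np.hypot(*(q-p[:2]).T)-p[2],[.484,-.259,.069],loss='soft_l1',f_scale=.001);print(n,len(q),f.x.round(4),np.abs(f.fun).mean())
s=load('wrist')['s'];m=R.from_quat(s['tool_rot']).as_matrix()
print(m.T@(np.array([.4845,-.2595,.32])-s['tool_pos']))
# disc tilt / height of held cap
P=cloud(load('wrist'))
for u,v in((315,215),(275,235),(355,235),(318,295)):
    p=np.median(P[v-3:v+4,u-3:u+4].reshape(-1,3),0);print(p.round(4),(m.T@(p-s['tool_pos'])).round(4))
E
```

```text
wrist 553 [ 0.4853 -0.261   0.0685] 0.0007080745652766691
top 116 [ 0.4834 -0.2593  0.0663] 0.003492568511537969
[-0.01025358 -0.02132821  0.00065451]
[ 0.4501 -0.2383  0.289 ] [ 0.0249 -0.0015  0.0317]
[ 0.459  -0.2573  0.2898] [ 0.0152 -0.0201  0.0309]
[ 0.4609 -0.22    0.2886] [0.015  0.0173 0.0319]
[ 0.4767 -0.238   0.314 ] [-0.0015 -0.0002  0.0066]
```

Request:
{"api": "carry_out", "payload": {"moves": [[-0.13,-0.28,0,0,0,0,-1],[-0.13,-0.28,0.2,0,0,0,-1],[0,0,0.5,0,0,0,-1],[0,0,0.5,0,0,0,-1],[0,0,0.5,0,0,0,-1],[0,0,0.5,0,0,0,-1],[0,0,0.5,0,0,0,-1],[0,0,0.5,0,0,0,-1],[0,0,0.5,0,0,0,-1],[0,0,0.5,0,0,0,-1],[0,0,0.5,0,0,0,-1],[0,0,0.5,0,0,0,-1],[0,0,0.4,0,0,0,-1],[0,0,0.3,0,0,0,-1],[0,0,0.2,0,0,0,-1],[0,0,0,0,0,0,-1],[0,0,0,0,0,0,-1]]}}

```text
time_s: 11.07
tool_pos: [0.4874, -0.2542, 0.0767]
tool_rot: [0.018, 1.0, 0.0, -0.0]
force: [0.3, -0.5, -0.7]
width: 0.278
finger_force: 68.8
```

```bash
python3 - <<'E'
from h import *
c=cap('wrist');s=c['s'];print(s['tool_pos'],s['force'],s['joint_pos'].round(2))
m=R.from_quat(s['tool_rot']).as_matrix();print(m.round(3))
from scipy.optimize import least_squares
P=cloud(c);X=P.reshape(-1,3);k=(X[:,2]>.0125)&(X[:,2]<.02)
q=X[k][:,:2];d=np.hypot(*(q-[.485,-.261]).T);q=q[(d>.055)&(d<.08)]
f=least_squares(lambda p:np.hypot(*(q-p[:2]).T)-.0685,[.484,-.259],loss='soft_l1',f_scale=.001);print(len(q),f.x.round(4))
for u,v in((315,215),(275,235),(355,235),(318,295)):
    p=np.median(P[v-3:v+4,u-3:u+4].reshape(-1,3),0);print(p.round(4),(m.T@(p-s['tool_pos'])).round(4))
save(c,'w5.png')
E
```

```text
[ 0.48738024 -0.25415714  0.0767274 ] [ 0.32720282 -0.46209449 -0.72524885] [ 0.17  0.49  0.37  1.76 -0.22  0.93  2.17]
[[-0.999  0.035 -0.001]
 [ 0.035  0.999  0.   ]
 [ 0.001  0.    -1.   ]]
3372 [ 0.4851 -0.2608]
[ 0.4626 -0.2548  0.0452] [ 0.0247 -0.0015  0.0315]
[ 0.4713 -0.2736  0.0457] [ 0.0154 -0.02    0.031 ]
[ 0.4731 -0.2364  0.0448] [0.0149 0.0173 0.032 ]
[ 0.4887 -0.2544  0.0704] [-0.0013 -0.0002  0.0064]
```

View pics/w5.png

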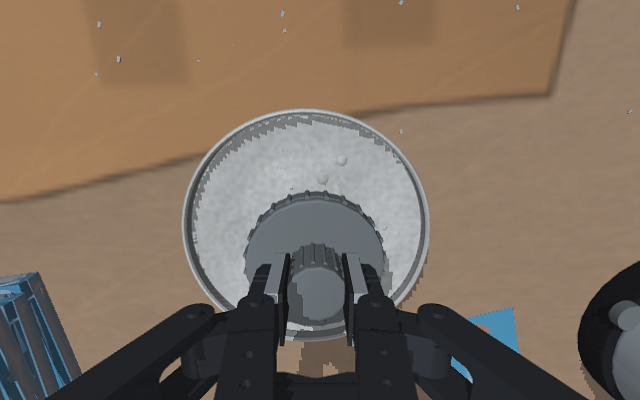

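The cap is over the tray but about 7 mm off centre. I'll correct that and creep down.

Request:
{"api": "carry_out", "payload": {"moves": [[0.035,-0.08,0,0,0,0,-1],[0.035,-0.08,0,0,0,0,-1],[0,0,0.05,0,0,0,-1],[0,0,0.05,0,0,0,-1],[0,0,0.05,0,0,0,-1],[0,0,0.04,0,0,0,-1],[0,0,0,0,0,0,-1],[0,0,0,0,0,0,-1]]}}

```text
time_s: 11.78
tool_pos: [0.4844, -0.2605, 0.0692]
tool_rot: [0.018, 1.0, 0.0, -0.0]
force: [0.9, -0.5, -0.7]
width: 0.276
finger_force: 68.8
```

Request:
{"api": "carry_out", "payload": {"moves": [[0,0,0.025,0,0,0,-1],[0,0,0.025,0,0,0,-1],[0,0,0,0,0,0,-1],[0,0,0,0,0,0,-1]]}}

```text
time_s: 12.12
tool_pos: [0.4845, -0.2607, 0.0674]
tool_rot: [0.018, 1.0, 0.0, -0.0]
force: [0.7, -0.9, -1.7]
width: 0.276
finger_force: 68.8
```

Request:
{"api": "carry_out", "payload": {"moves": [[0,0,0.025,0,0,0,-1],[0,0,0,0,0,0,-1],[0,0,0,0,0,0,-1]]}}

```text
time_s: 12.37
tool_pos: [0.4845, -0.2607, 0.0665]
tool_rot: [0.018, 1.0, 0.0, -0.0]
force: [-0.1, 1.0, -1.0]
width: 0.277
finger_force: 68.8
```

Request:
{"api": "carry_out", "payload": {"moves": [[0,0,0.025,0,0,0,-1],[0,0,0,0,0,0,-1],[0,0,0,0,0,0,-1]]}}

```text
time_s: 12.62
tool_pos: [0.4845, -0.2607, 0.0655]
tool_rot: [0.018, 1.0, 0.0, 0.0]
force: [-0.0, 0.4, -1.7]
width: 0.278
finger_force: 68.8
```

Request:
{"api": "carry_out", "payload": {"moves": [[0,0,0.025,0,0,0,-1],[0,0,0,0,0,0,-1],[0,0,0,0,0,0,-1]]}}

```text
time_s: 12.87
tool_pos: [0.4848, -0.2608, 0.0653]
tool_rot: [0.018, 1.0, 0.0, 0.0]
force: [-1.9, 0.8, 4.8]
width: 0.278
finger_force: 69.5
```

Contact at about 6 N. Open gradually, then retreat straight up.

Request:
{"api": "carry_out", "payload": {"moves": [[0,0,-0.01,0,0,0,-1],[0,0,0,0,0,0,-0.4],[0,0,0,0,0,0,-0.3],[0,0,0,0,0,0,-0.2],[0,0,0,0,0,0,-0.1],[0,0,0,0,0,0,0],[0,0,0,0,0,0,0.2],[0,0,0,0,0,0,0.2],[0,0,0,0,0,0,0.2],[0,0,-0.1,0,0,0,0.2],[0,0,-0.2,0,0,0,0.2],[0,0,-0.4,0,0,0,0.2],[0,0,-0.6,0,0,0,0.2],[0,0,-0.6,0,0,0,0.2],[0,0,-0.6,0,0,0,0.2],[0,0,-0.6,0,0,0,0.2],[0,0,-0.6,0,0,0,0.2],[0,0,-0.3,0,0,0,0.2],[0,0,0,0,0,0,0.2],[0,0,0,0,0,0,0.2]], "force": 40}}

```text
time_s: 14.53
tool_pos: [0.4848, -0.261, 0.2259]
tool_rot: [0.018, 1.0, -0.0, 0.001]
force: [-0.4, -0.2, -1.0]
width: 0.6
finger_force: 0.0
```

```bash
python3 - <<'E'
from h import *
from scipy.optimize import least_squares
c=cap('wrist');P=cloud(c).reshape(-1,3);b=P[np.hypot(P[:,0]-.485,P[:,1]+.261)<.09]
def fit(lo,hi,r,rin):
    q=b[(b[:,2]>lo)&(b[:,2]<hi)][:,:2];d=np.hypot(*(q-[.485,-.261]).T);q=q[(d>rin[0])&(d<rin[1])]
    f=least_squares(lambda p:np.hypot(*(q-p[:2]).T)-r,[.485,-.261],loss='soft_l1',f_scale=.001);return f.x.round(4),len(q)
print('tray',fit(.0125,.02,.0685,(.055,.08)))
for lo,hi in((.028,.04),(.054,.066)):
    q=b[(b[:,2]>lo)&(b[:,2]<hi)]; print(len(q),np.median(q,0).round(4),[np.round(v,4) for v in cv2.minEnclosingCircle(q[:,:2].astype(np.float32))])
save(c,'w6.png')
E
```

```text
tray (array([ 0.4853, -0.261 ]), 1254)
3252 [ 0.4812 -0.2631  0.0337] [array([ 0.4865, -0.2634]), np.float64(0.0353)]
692 [ 0.4854 -0.2634  0.0586] [array([ 0.4862, -0.2634]), np.float64(0.0136)]
```

View pics/w6.png

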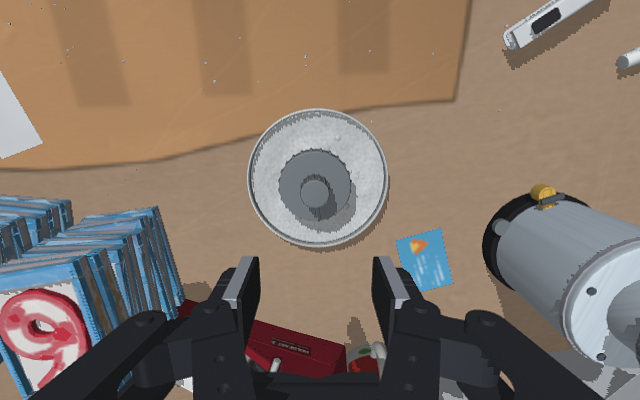

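The cap stands upright at (315,185), about 2.5 mm from the tray's centre, with its disc at the expected height. The robot is clear, so I'm handing it in.

```bash
python3 -c "
from h import *
print(workorder.finish_job())"
```

```text
the job is handed in; nothing more can be done
None
```

The low melter's cap is off and stands upright on its stem in the tin lid, about 2.5 mm from the centre; the tall melter's cap was left shut, and the job was handed in at about 14.6 s (no verdict was returned).

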